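# Finish a begun pear tray and hang the bay's lift-off gate

### The arm

A 7-joint arm with a two-finger parallel gripper is mounted at the origin on the work surface. World frame = base frame: x ahead of the robot, y to its left, z up, the work surface at z = 0. Lengths are in m, angles in rad, forces in N, time in s.
With the tool pointing down it reaches from about 0.425 to 0.875 m from the base axis. Payload 4.7 kg.
Tool frame: the origin (TCP) lies midway between the tips of the shut fingers; the grasp point (between the pads) lies 19 mm behind it; z points along the fingers, y is the direction in which the jaws open and shut (so a half turn about z gives the same grasp; the last joint's range is limited). The gripper opens to 87 mm and grips with 3 to 60 N. Pads are 19 mm wide; open, the fingers measure 117 mm over their backs; the gripper's body (75 mm by 190 mm) begins 51 mm behind the grasp point.
Start: joints at [-1.221, 0.321, -0.07, 1.45, 0.023, 1.371, -0.057], TCP at [0.214, 0.614, 0.223] pointing down, gripper open.
Joint ranges: [-2.86, 2.86], [-0.3, 2.09], [-1.38, 1.24], [0.06, 2.45], [-1.56, 4.7], [0.09, 2.05], [-2.69, 2.69]. Speed limits (rad/s): [2.57, 2.57, 3.14, 3.14, 3.14, 3.14, 3.14].

### API

Orientations are given as a rotation vector (axis times angle).
In Python, from bench import get_state, eyes, job gives the robot as it stands. The module is installed in compiled form; this text tells all that it offers.
- The arm moves only by the shell command python3 -m jog 'ROWS' [FORCE]. ROWS is JSON, a list that holds one entry, the list of rows, each a list of 5 numbers: the opening, from 0 (shut) to 1 (fully open), then the shift along the tool's x, y, z in units of 40 mm (1.0 is 40 mm), then the turn about the tool's z in units of 5 degrees (1.0 is 5 degrees). In form: [[[jaw, dx, dy, dz, turn], ...]]. A call has 1 to 10 rows; each row shifts and turns the commanded pose from where the row before left it, along the tool's axes as they then stand; what a row does not reach is not made up. A row lasts 1/8 s, in which the tool goes at most 62.5 mm and 10.7 degrees, less where a joint would pass 70% of its speed; a pose out of reach is approached as far as the arm can. A call is refused whole if a number of a shift passes 1 or a number of a turn 1, either way. A call with a gripper value outside its range is refused whole. The fingers move at their own pace and stop on an object; FORCE is the grip in N (left out, the last holds). Time passes only in rows, so rows that do not move let the fingers close. It gives the time, the measured TCP pose, the force and the opening at its end, in the units of the state.
- get_state(): the state, without advancing time (a new reading comes with each control period).
- eyes.get_image(name): name is "scene" or "top" or "wrist"; returns (picture, depth): 480x640x3 uint8, red, green, blue; 480x640 float32, m along the optical axis (not along the pixel's ray), 0 where there is no reading.
- eyes.camera_params(name): a dict with "camera_matrix" (3x3 intrinsics, pixels), "pose" (4x4, takes a point from camera to world coordinates); the wrist camera has in their place "mount" (4x4, takes a point from camera to tool coordinates, whose origin is the TCP and whose axes are the flange's). Camera axes: x right, y down, z forward; pixel columns grow to the right and rows downward; lengths in m; the calibration is good to about 2 mm. A picture is of the moment at which its call begins: read the wrist's pose just before it. camera_params takes no time and is no camera call.
- job.close_job(): hands the job in, once; it reports no verdict.
The state is a dict: "time": time; "joint_positions": joint angles; "qd": joint speeds; "joint_torque": joint torques, N m; "position": TCP position; "tool_rot": TCP orientation; "ft_force": force on the tool from outside, world axes, zero at the start; "torque": the same for the moment, N m; "grip_width": opening from 0.0 (shut) to 1.0 (fully open).
Only numpy, scipy, OpenCV 4.12 (cv2) and the standard library are available. Lean on these libraries where they do the work, as an engineer would, in place of code of your own. Each camera call takes 0.05 s, during which the arm holds its last target. There are 200 camera calls.

### The job

One of the two packing bays has been begun: a pear already sits in its tray. Put every loose pear from the felt into empty pockets of that same tray, one to a pocket and sitting down in it; then take the lift-off gate from its wooden stand, hang it with both knuckles fully down on that bay's two hinge pins, leave it shut across the front at its keeper, and check that all the pears still sit in their pockets. Leave the sizing ring in the other bay, the brush and the mug where they are.

Things in the scene. Friction and masses are not known exactly. Their poses are not given: they have to be found in the camera images.
- bay_left: the left (+y) packing bay, fixed. Origin: tray centre at bench level; x points away from the robot, y left, z up. A teal tray 230 (x) by 180 (y) mm, top 22 mm above the bench, has six round pockets 61 mm wide, 14 deep, at x = -72, 0, 72, y = -47.5, 47.5 mm. A pear seated in one has its centre about 36 mm above the bench. Base 190 mm wide, x = -165 to 132; back board 60 mm high at its far end; gate goes at x = -150
- bay_right: the right (-y), the left one's mirror image, packing bay, fixed. Origin: tray centre at bench level; x points away from the robot, y left, z up. A teal tray 230 (x) by 180 (y) mm, top 22 mm above the bench, has six round pockets 61 mm wide, 14 deep, at x = -72, 0, 72, y = -47.5, 47.5 mm. A pear seated in one has its centre about 36 mm above the bench. Base 190 mm wide, x = -165 to 132; back board 60 mm high at its far end; gate goes at x = -150
- gate: the lift-off gate, a plywood leaf 12 (x) by 190 (y) by 105 (z) mm, about 0.28 kg, taken from above by the middle of its plain top edge. Origin: centre of its underside; y runs along the leaf to the hinge end, where two knuckles stick out. Both faces are alike. It starts upright in the stand, its underside 12 mm above the bench; hung on a bay its underside is 12 mm above the bench too
- gate_stand: the wooden stand that holds the gate upright, fixed: base 90 (x) by 150 (y) by 12 (z) mm, with four cheeks up to 46 mm above the bench at y = -55 and 55 mm that leave a 17 mm slot along y. Origin: centre of its underside, at bench level; the gate's underside rests 12 mm above the bench
- packed_pear: the pear that already sits in a pocket of the begun bay at the start, same shape as the loose ones; origin at its centre
- pear_1: a loose russet pear, a squat round fruit 66 mm across and 55 mm high with a flat 40 mm foot, 0.19 kg; origin at its centre. Starts standing on the green felt in the middle of the bench (centre 27.5 mm above the bench). May be absent
- pear_2: a loose russet pear, a squat round fruit 66 mm across and 55 mm high with a flat 40 mm foot, 0.19 kg; origin at its centre. Starts standing on the green felt in the middle of the bench (centre 27.5 mm above the bench). May be absent
- pear_3: a loose russet pear, a squat round fruit 66 mm across and 55 mm high with a flat 40 mm foot, 0.19 kg; origin at its centre. Starts standing on the green felt in the middle of the bench (centre 27.5 mm above the bench). May be absent
- pear_4: a loose russet pear, a squat round fruit 66 mm across and 55 mm high with a flat 40 mm foot, 0.19 kg; origin at its centre. Starts standing on the green felt in the middle of the bench (centre 27.5 mm above the bench). May be absent
- pear_5: a loose russet pear, a squat round fruit 66 mm across and 55 mm high with a flat 40 mm foot, 0.19 kg; origin at its centre. Starts standing on the green felt in the middle of the bench (centre 27.5 mm above the bench). May be absent
- sizing_ring: a flat aluminium sizing ring, 82 mm outside, 10 mm high, lying on the tray of the bay that is not in use; origin: centre of its underside. To be left alone
- brush: a hand brush 200 mm long (y of this frame is across it), origin under its middle, lying behind the right bay; to be left alone
- mug: a white mug 76 mm across and 85 mm high, its origin under its centre, handle at its +y, standing behind the left bay; to be left alone
- knuckle_low (a point): centre of the lower knuckle's underside: gate x = 0, y = 107, z = 10 mm. Both knuckles are upright steel tubes, 22 mm outside, 13 mm bore, 14 mm tall
- knuckle_up (a point): centre of the upper knuckle's underside: gate x = 0, y = 107, z = 82 mm
- gate_end (a point): middle of the gate's free end edge (y = -95 mm, 52.5 mm above its underside)
- pin_low_left (a point): foot of the lower pintle pin of the left bay: centre of the bracket's top, where the lower knuckle's underside rests; bay frame x = -150, y = 107, z = 22 mm. Pins point up, 8 mm thick, 17 tall, tapered tips. Both brackets are 20 mm wide, 8 thick, end 9 mm past the pin and hang on a 16 mm post 118 mm high on the pin's outer side (bay y = 133)
- pin_up_left (a point): foot of the upper pin of the left bay, 72 mm straight above the lower one. As this bracket covers the lower pin, the knuckles cannot come down from high above: bring the gate in sideways some 32 mm above its hung height (lower knuckle between the brackets, upper one over the upper pin), then lower it
- keeper_left (a point): where the middle of the gate's free end edge (gate_end) lies when the gate is shut on the left bay: bay frame x = -150, y = -95, z = 64.5 mm. The keeper, a steel stop 14 mm square, 72 mm high, stands 2 mm behind the shut gate here (centre x = -135, y = -86); the gate cannot swing farther in but swings out freely towards the robot
- pin_low_right (a point): foot of the lower pintle pin of the right bay: centre of the bracket's top, where the lower knuckle's underside rests; bay frame x = -150, y = -107, z = 22 mm. Pins point up, 8 mm thick, 17 tall, tapered tips. Both brackets are 20 mm wide, 8 thick, end 9 mm past the pin and hang on a 16 mm post 118 mm high on the pin's outer side (bay y = -133)
- pin_up_right (a point): foot of the upper pin of the right bay, 72 mm straight above the lower one. As this bracket covers the lower pin, the knuckles cannot come down from high above: bring the gate in sideways some 32 mm above its hung height (lower knuckle between the brackets, upper one over the upper pin), then lower it
- keeper_right (a point): where the middle of the gate's free end edge (gate_end) lies when the gate is shut on the right bay: bay frame x = -150, y = 95, z = 64.5 mm. The keeper, a steel stop 14 mm square, 72 mm high, stands 2 mm behind the shut gate here (centre x = -135, y = 86); the gate cannot swing farther in but swings out freely towards the robot
There are look-alikes about, which are no part of the job. What is shaped like the pear_1 but turquoise is not meant.

How it is judged:
On the way, in this order (a step that is already met when the one before it is completed fails the run):
1. every loose pear sits in a pocket of the begun bay's tray (((horizontal distance between packed_pear and bay_left below 0.16 m and (x of packed_pear in the frame of bay_left between -0.09 and 0.09 m and y of packed_pear in the frame of bay_left between -0.066 and 0.066 m and z of packed_pear in the frame of bay_left between 0.03 and 0.0435 m) and (x of pear_1 in the frame of bay_left between -0.09 and 0.09 m and y of pear_1 in the frame of bay_left between -0.066 and 0.066 m and z of pear_1 in the frame of bay_left between 0.03 and 0.0435 m) and (x of pear_2 in the frame of bay_left between -0.09 and 0.09 m and y of pear_2 in the frame of bay_left between -0.066 and 0.066 m and z of pear_2 in the frame of bay_left between 0.03 and 0.0435 m) and (x of pear_3 in the frame of bay_left between -0.09 and 0.09 m and y of pear_3 in the frame of bay_left between -0.066 and 0.066 m and z of pear_3 in the frame of bay_left between 0.03 and 0.0435 m) and (x of pear_4 in the frame of bay_left between -0.09 and 0.09 m and y of pear_4 in the frame of bay_left between -0.066 and 0.066 m and z of pear_4 in the frame of bay_left between 0.03 and 0.0435 m) and (x of pear_5 in the frame of bay_left between -0.09 and 0.09 m and y of pear_5 in the frame of bay_left between -0.066 and 0.066 m and z of pear_5 in the frame of bay_left between 0.03 and 0.0435 m)) or (horizontal distance between packed_pear and bay_right below 0.16 m and (x of packed_pear in the frame of bay_right between -0.09 and 0.09 m and y of packed_pear in the frame of bay_right between -0.066 and 0.066 m and z of packed_pear in the frame of bay_right between 0.03 and 0.0435 m) and (x of pear_1 in the frame of bay_right between -0.09 and 0.09 m and y of pear_1 in the frame of bay_right between -0.066 and 0.066 m and z of pear_1 in the frame of bay_right between 0.03 and 0.0435 m) and (x of pear_2 in the frame of bay_right between -0.09 and 0.09 m and y of pear_2 in the frame of bay_right between -0.066 and 0.066 m and z of pear_2 in the frame of bay_right between 0.03 and 0.0435 m) and (x of pear_3 in the frame of bay_right between -0.09 and 0.09 m and y of pear_3 in the frame of bay_right between -0.066 and 0.066 m and z of pear_3 in the frame of bay_right between 0.03 and 0.0435 m) and (x of pear_4 in the frame of bay_right between -0.09 and 0.09 m and y of pear_4 in the frame of bay_right between -0.066 and 0.066 m and z of pear_4 in the frame of bay_right between 0.03 and 0.0435 m) and (x of pear_5 in the frame of bay_right between -0.09 and 0.09 m and y of pear_5 in the frame of bay_right between -0.066 and 0.066 m and z of pear_5 in the frame of bay_right between 0.03 and 0.0435 m)))), for 0.2 s.
2. the gate hangs on both pins of the begun bay, shut at its keeper (((horizontal distance between packed_pear and bay_left below 0.16 m and (horizontal distance between knuckle_low and pin_low_left below 0.006 m and distance between knuckle_low and pin_low_left below 0.008 m and horizontal distance between knuckle_up and pin_up_left below 0.006 m and distance between knuckle_up and pin_up_left below 0.008 m and distance between gate_end and keeper_left below 0.025 m)) or (horizontal distance between packed_pear and bay_right below 0.16 m and (horizontal distance between knuckle_low and pin_low_right below 0.006 m and distance between knuckle_low and pin_low_right below 0.008 m and horizontal distance between knuckle_up and pin_up_right below 0.006 m and distance between knuckle_up and pin_up_right below 0.008 m and distance between gate_end and keeper_right below 0.025 m)))), for 0.2 s.
At the end, for the whole second after the job is handed in: All pears sit down in pockets of the begun bay's tray (centre 30 to 43.5 mm above the bench, within the tray); both knuckles are down on that bay's pins (undersides within 8 mm of the pin feet, 6 mm horizontally), the gate's free end is within 25 mm of its shut place, and all is at rest (((horizontal distance between packed_pear and bay_left below 0.16 m and (x of packed_pear in the frame of bay_left between -0.09 and 0.09 m and y of packed_pear in the frame of bay_left between -0.066 and 0.066 m and z of packed_pear in the frame of bay_left between 0.03 and 0.0435 m) and (x of pear_1 in the frame of bay_left between -0.09 and 0.09 m and y of pear_1 in the frame of bay_left between -0.066 and 0.066 m and z of pear_1 in the frame of bay_left between 0.03 and 0.0435 m) and (x of pear_2 in the frame of bay_left between -0.09 and 0.09 m and y of pear_2 in the frame of bay_left between -0.066 and 0.066 m and z of pear_2 in the frame of bay_left between 0.03 and 0.0435 m) and (x of pear_3 in the frame of bay_left between -0.09 and 0.09 m and y of pear_3 in the frame of bay_left between -0.066 and 0.066 m and z of pear_3 in the frame of bay_left between 0.03 and 0.0435 m) and (x of pear_4 in the frame of bay_left between -0.09 and 0.09 m and y of pear_4 in the frame of bay_left between -0.066 and 0.066 m and z of pear_4 in the frame of bay_left between 0.03 and 0.0435 m) and (x of pear_5 in the frame of bay_left between -0.09 and 0.09 m and y of pear_5 in the frame of bay_left between -0.066 and 0.066 m and z of pear_5 in the frame of bay_left between 0.03 and 0.0435 m)) or (horizontal distance between packed_pear and bay_right below 0.16 m and (x of packed_pear in the frame of bay_right between -0.09 and 0.09 m and y of packed_pear in the frame of bay_right between -0.066 and 0.066 m and z of packed_pear in the frame of bay_right between 0.03 and 0.0435 m) and (x of pear_1 in the frame of bay_right between -0.09 and 0.09 m and y of pear_1 in the frame of bay_right between -0.066 and 0.066 m and z of pear_1 in the frame of bay_right between 0.03 and 0.0435 m) and (x of pear_2 in the frame of bay_right between -0.09 and 0.09 m and y of pear_2 in the frame of bay_right between -0.066 and 0.066 m and z of pear_2 in the frame of bay_right between 0.03 and 0.0435 m) and (x of pear_3 in the frame of bay_right between -0.09 and 0.09 m and y of pear_3 in the frame of bay_right between -0.066 and 0.066 m and z of pear_3 in the frame of bay_right between 0.03 and 0.0435 m) and (x of pear_4 in the frame of bay_right between -0.09 and 0.09 m and y of pear_4 in the frame of bay_right between -0.066 and 0.066 m and z of pear_4 in the frame of bay_right between 0.03 and 0.0435 m) and (x of pear_5 in the frame of bay_right between -0.09 and 0.09 m and y of pear_5 in the frame of bay_right between -0.066 and 0.066 m and z of pear_5 in the frame of bay_right between 0.03 and 0.0435 m))) and ((horizontal distance between packed_pear and bay_left below 0.16 m and (horizontal distance between knuckle_low and pin_low_left below 0.006 m and distance between knuckle_low and pin_low_left below 0.008 m and horizontal distance between knuckle_up and pin_up_left below 0.006 m and distance between knuckle_up and pin_up_left below 0.008 m and distance between gate_end and keeper_left below 0.025 m)) or (horizontal distance between packed_pear and bay_right below 0.16 m and (horizontal distance between knuckle_low and pin_low_right below 0.006 m and distance between knuckle_low and pin_low_right below 0.008 m and horizontal distance between knuckle_up and pin_up_right below 0.006 m and distance between knuckle_up and pin_up_right below 0.008 m and distance between gate_end and keeper_right below 0.025 m))) and linear speed of each of gate, packed_pear, pear_1, pear_2, pear_3, pear_4, pear_5 below 0.03 m/s); the robot touches nothing.
It fails at once if the sizing ring is disturbed (moved more than 25 mm) (distance of sizing_ring from where it was at the start of the episode above 0.025 m).
It fails at once if the brush is disturbed (moved more than 30 mm) (distance of brush from where it was at the start of the episode above 0.03 m).
It fails at once if the mug is disturbed (moved more than 30 mm) (distance of mug from where it was at the start of the episode above 0.03 m).
Of pear_1, pear_2, pear_3, pear_4, pear_5 only 3 to 5 are there at a start; the rules pass over those that are not, and their reading is None.
At some moment in a run one of pear_1, pear_2, pear_3, pear_4, pear_5 may be knocked a few centimetres aside while the robot is not near it.
It also fails if it takes over 210 s, if anything falls off the work surface, if the arm or the gripper's body presses on something with over 40 N, if the wrist force passes 120 N, or if a joint passes its speed limit or range.

## Working session

There is one attempt and no reset: what is moved stays moved. The work goes in short steps, Python scripts to look and compute and a shell command to move; the robot and the scene stay as the last step left them, time stands still between calls to the robot, and variables do not carry over. Pictures are saved under pics/ and viewed, about 12 in all and at most 16, crops included, and the job is handed in when it is done.

```bash
mkdir -p pics; ls; python3 - <<'E'
from bench import get_state, eyes
import cv2
import numpy as np
s=get_state(); print({k:np.round(v,3) for k,v in s.items()})
for n in ("scene","top"):
    im,d=eyes.get_image(n); cv2.imwrite(f"pics/{n}0.png",im[:,:,::-1]); np.savez(f"pics/{n}0.npz",im=im,d=d)
    p=eyes.camera_params(n); print(n,np.round(p["camera_matrix"],1).tolist(),np.round(p["pose"],3).tolist())
print(eyes.camera_params("wrist"))
E
```

```text
pics
{'time': np.float64(0.0), 'joint_positions': array([-1.221,  0.322, -0.07 ,  1.452,  0.023,  1.371, -0.057]), 'qd': array([0.   , 0.001, 0.002, 0.001, 0.   , 0.001, 0.002]), 'joint_torque': array([-1.0000e-03, -4.9129e+01, -4.0400e-01, -3.1252e+01, -6.4000e-02,
        4.4000e-02,  0.0000e+00]), 'position': array([0.214, 0.613, 0.221]), 'tool_rot': array([-5.250e-01, -3.097e+00,  3.000e-03]), 'ft_force': array([-0.142,  0.366,  0.172]), 'torque': array([0.092, 0.008, 0.05 ]), 'grip_width': np.float64(1.005)}
scene [[544.5, 0.0, 319.7], [0.0, 544.5, 242.8], [0.0, 0.0, 1.0]] [[0.739, 0.554, -0.382, 1.107], [0.674, -0.612, 0.414, -0.628], [-0.004, -0.564, -0.826, 1.261], [0.0, 0.0, 0.0, 1.0]]
top [[609.0, 0.0, 326.6], [0.0, 609.0, 237.0], [0.0, 0.0, 1.0]] [[-0.017, -0.984, 0.177, 0.301], [-1.0, 0.017, -0.002, -0.015], [-0.001, -0.177, -0.984, 1.359], [0.0, 0.0, 0.0, 1.0]]
{'camera_matrix': array([[364.68415663,   0.        , 321.72092051],
       [  0.        , 364.68415663, 234.63888238],
       [  0.        ,   0.        ,   1.        ]]), 'mount': array([[-3.57439320e-04, -9.55615343e-01, -2.94617020e-01,
         8.12755088e-02],
       [ 9.99998332e-01, -8.69280363e-04,  1.60635298e-03,
        -5.87808743e-04],
       [-1.79116034e-03, -2.94615955e-01,  9.55614060e-01,
        -1.62448108e-01],
       [ 0.00000000e+00,  0.00000000e+00,  0.00000000e+00,
         1.00000000e+00]])}
```

View pics/top0.png

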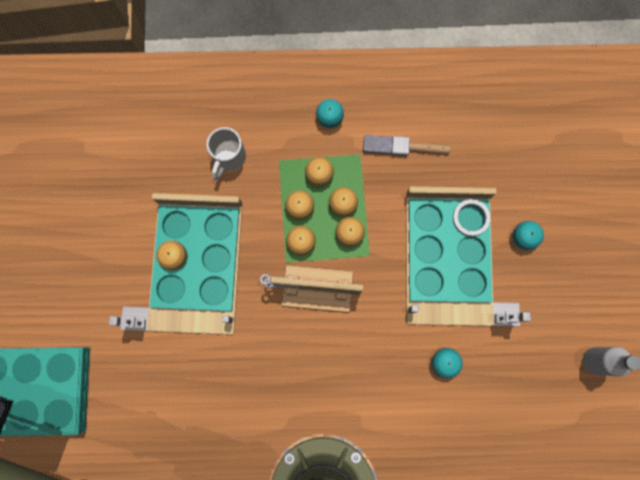

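View pics/scene0.png

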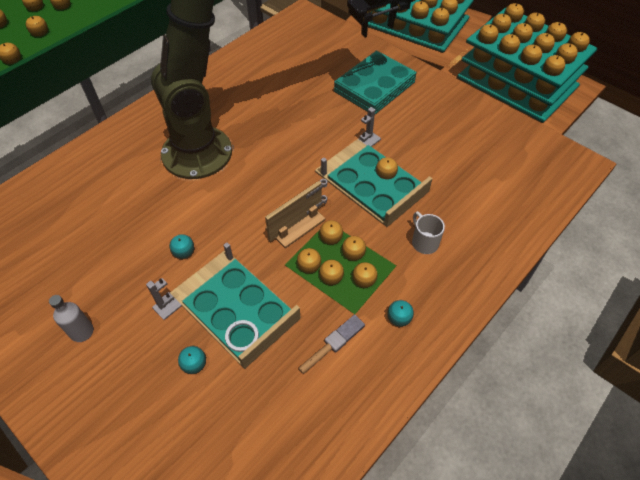

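Top view: the left bay is the begun one, with its pear at about (171,254). Five russet pears stand on the felt at (319,171), (299,205), (343,201), (350,231) and (301,240). The turquoise ones at (330,113), (528,236) and (447,363) are decoys. The gate is in its stand with the knuckles at (266,282), towards +y. The ring is in the right bay.

```bash
cat > h.py <<'E'
import numpy as np, cv2
from scipy.spatial.transform import Rotation as R
from bench import get_state, eyes
def cam(n,s=None):
    p=eyes.camera_params(n); K=p["camera_matrix"]
    if n!="wrist": return K,np.array(p["pose"])
    T=np.eye(4); T[:3,:3]=R.from_rotvec(s["tool_rot"]).as_matrix(); T[:3,3]=s["position"]
    return K,T@p["mount"]
def ray(K,T,uv,z):
    uv=np.atleast_2d(uv).astype(float); d=np.c_[(uv-K[:2,2])/K[[0,1],[0,1]],np.ones(len(uv))]@T[:3,:3].T
    return T[:3,3]+d*((z-T[2,3])/d[:,2])[:,None]
def proj(K,T,P):
    q=(np.atleast_2d(P)-T[:3,3])@T[:3,:3]; return q[:,:2]/q[:,2:]*K[[0,1],[0,1]]+K[:2,2]
def cloud(K,T,d):
    v,u=np.mgrid[:480,:640]; q=np.stack([(u-K[0,2])/K[0,0]*d,(v-K[1,2])/K[1,1]*d,d],-1)
    return q@T[:3,:3].T+T[:3,3]
def blobs(m,amin=60):
    n,l,st,c=cv2.connectedComponentsWithStats(m.astype(np.uint8)); return [(c[i],st[i,4],l==i) for i in range(1,n) if st[i,4]>=amin]
def hsv(im): return cv2.cvtColor(im,cv2.COLOR_RGB2HSV)
def orange(im):
    h=hsv(im); return (h[...,0]>10)&(h[...,0]<24)&(h[...,1]>140)&(h[...,2]>110)
def teal(im):
    h=hsv(im); return (h[...,0]>72)&(h[...,0]<95)&(h[...,1]>110)&(h[...,2]>60)
def shot(n,tag):
    s=get_state(); im,d=eyes.get_image(n); cv2.imwrite(f"pics/{tag}.png",im[:,:,::-1]); np.savez(f"pics/{tag}.npz",im=im,d=d,pos=s["position"],rot=s["tool_rot"])
    return s,im,d
def yaw(s):
    x=R.from_rotvec(s["tool_rot"]).as_matrix()[:,1]; return np.degrees(np.arctan2(x[1],x[0]))
E
python3 - <<'E'
from h import *
np.set_printoptions(precision=4,suppress=True)
for n in("top","scene"):
    f=np.load(f"pics/{n}0.npz"); im,d=f["im"],f["d"]; K,T=cam(n); C=cloud(K,T,d)
    print(n,"bench z",np.median(C[...,2][(d>0)]),"noise",np.std((d[300:310,180:190]) if 0 else d[380:390,300:310]))
    hh=hsv(im)
    for c,a,m in blobs(orange(im)&(d>0)&(C[...,2]>.025)&(C[...,2]<.09),80):
        z=C[m][:,2]; ztop=np.percentile(z,98); zc=.036 if ztop>.06 else .0275
        print("pear",c.round(),a,"ztop",ztop.round(4),"ctr",ray(K,T,c,zc)[0])
    for c,a,m in blobs(teal(im)&(C[...,2]>0.01)&(C[...,2]<.04),800):
        q=m&(abs(C[...,2]-.022)<.006); uv=np.argwhere(q)[:,::-1]; P=ray(K,T,uv,.022)[:,:2]
        print("tray",c.round(),a,cv2.minAreaRect((P*1000).astype(np.float32)))
E
```

```text
top bench z 0.0008537117335840616 noise 0.0024795495
pear [319. 170.] 452 ztop 0.0585 ctr [ 0.6953 -0.0034  0.0275]
pear [343. 201.] 457 ztop 0.0588 ctr [ 0.623  -0.0572  0.0275]
pear [299. 204.] 462 ztop 0.0587 ctr [0.6176 0.042  0.0275]
pear [350. 231.] 485 ztop 0.0582 ctr [ 0.5544 -0.0703  0.0275]
pear [300. 240.] 474 ztop 0.0588 ctr [0.5356 0.04   0.0275]
pear [171. 255.] 470 ztop 0.0669 ctr [0.5058 0.3249 0.036 ]
tray [446. 256.] 5303 ((508.7427062988281, -291.33013916015625), (176.62843322753906, 227.1376495361328), 87.71715545654297)
tray [196. 258.] 5636 ((501.8393249511719, 275.32843017578125), (177.48031616210938, 227.05198669433594), 86.63795471191406)
scene bench z -0.000617638851813096 noise 0.18167879
pear [421.   7.] 133 ztop 0.082 ctr [0.0852 1.0658 0.036 ]
pear [450.   3.] 104 ztop 0.079 ctr [0.1551 1.1605 0.036 ]
pear [441.  13.] 136 ztop 0.0826 ctr [0.1687 1.0833 0.036 ]
pear [387. 165.] 251 ztop 0.0671 ctr [0.5003 0.3327 0.036 ]
pear [331. 229.] 331 ztop 0.0584 ctr [0.5284 0.0459 0.0275]
pear [354. 245.] 343 ztop 0.0577 ctr [0.6116 0.0482 0.0275]
pear [309. 258.] 346 ztop 0.058 ctr [ 0.5471 -0.0656  0.0275]
pear [331. 270.] 357 ztop 0.0576 ctr [ 0.6171 -0.0519  0.0275]
pear [365. 273.] 361 ztop 0.0579 ctr [0.689  0.0014 0.0275]
tray [372. 181.] 2066 ((500.9672546386719, 273.7799072265625), (181.06997680664062, 222.46914672851562), 86.61756134033203)
tray [235. 301.] 3160 ((503.32684326171875, -292.4055480957031), (178.5425567626953, 215.6170654296875), 87.96871948242188)
```

```bash
python3 - <<'E'
import cv2
im=cv2.imread("pics/top0.png")
cv2.imwrite("pics/c1.png",cv2.resize(im[180:345,95:375],None,fx=2.85,fy=2.85,interpolation=cv2.INTER_CUBIC))
E
```

```text
(no output)
```

View pics/c1.png

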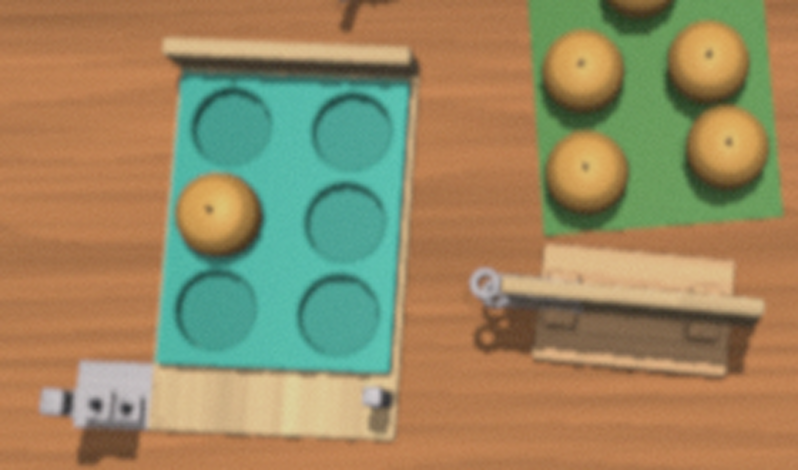

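```bash
python3 - <<'E'
from h import *
np.set_printoptions(precision=4,suppress=True)
PK=np.array([[x,y] for x in(-.072,0,.072) for y in(-.0475,.0475)])
for n,roi in(("top",(190,320,140,250)),("scene",(140,230,310,440))):
    f=np.load(f"pics/{n}0.npz"); im,d=f["im"],f["d"]; K,T=cam(n); C=cloud(K,T,d)
    r0,r1,c0,c1=roi; sub=cv2.resize(im[r0:r1,c0:c1],None,fx=4,fy=4,interpolation=cv2.INTER_CUBIC)
    h=hsv(sub); t=teal(sub); v=h[...,2]; th,_=cv2.threshold(v[t].reshape(-1,1),0,255,cv2.THRESH_OTSU)
    cn,_=cv2.findContours(((v<th)&t).astype(np.uint8),cv2.RETR_EXTERNAL,cv2.CHAIN_APPROX_NONE)
    b0=np.array([.502,.2750]); a=np.radians(-3.36); Rm=np.array([[np.cos(a),-np.sin(a)],[np.sin(a),np.cos(a)]])
    A=[];B=[]
    for c in cn:
        if cv2.contourArea(c)<1500 or len(c)<20: continue
        e=cv2.fitEllipse(cv2.convexHull(c)); uv=(np.array(e[0])+.5)/4-.5+[c0,r0]; w=ray(K,T,uv,.022)[0,:2]
        g=b0+PK@Rm.T; i=np.argmin(np.linalg.norm(g-w,axis=1)); print(n,uv.round(1),np.round(e[1],0)/4,w,i,(w-g[i])*1000)
        if np.linalg.norm(w-g[i])<.012 and i!=3: A.append(PK[i]);B.append(w)
    A,B=np.array(A),np.array(B); H=(A-A.mean(0)).T@(B-B.mean(0)); th=np.arctan2(H[0,1]-H[1,0],H[0,0]+H[1,1])
    Rm=np.array([[np.cos(th),-np.sin(th)],[np.sin(th),np.cos(th)]]); print("bay",B.mean(0)-Rm@A.mean(0),np.degrees(th),"resid mm",1000*(B-B.mean(0)-(A-A.mean(0))@Rm.T).round(4).tolist() if 0 else np.abs(B-B.mean(0)-(A-A.mean(0))@Rm.T).max()*1000)
    for c,_,m in blobs(orange(im)&(d>0)&(C[...,2]>.025)&(C[...,2]<.075),200):
        z=.0435 if np.percentile(C[m][:,2],98)>.063 else .035; print("pear",ray(K,T,c,z)[0])
    # gate top edge, knuckle, pins by depth
    P=C[(d>0)&(abs(C[...,0]-.43)<.07)&(abs(C[...,1])<.14)&(C[...,2]>.105)&(C[...,2]<.13)]
    print("gate top pts",len(P),P.min(0),P.max(0),"rect",cv2.minAreaRect((P[:,:2]*1000).astype(np.float32)),"z",np.median(P[:,2]))
E
```

```text
top [212.8 289.3] [27.   28.75] [0.4294 0.2337] 0 [2.0283 1.9412]
top [171.6 272.4] [29.25 59.  ] [0.4683 0.3251] 1 [35.3436 -1.5442]
top [215.3 256.8] [26.75 28.5 ] [0.5014 0.2293] 2 [2.226  1.7502]
top [217.5 224.6] [25.25 28.25] [0.5741 0.2254] 4 [3.0522 2.0146]
top [234.6 237.7] [ 54.25 165.25] [0.5438 0.1868] 4 [-27.2486 -36.5523]
bay [0.5044 0.2769] -3.307308958053002 resid mm 0.6128448899935246
pear [ 0.693  -0.0034  0.035 ]
pear [ 0.6212 -0.057   0.035 ]
pear [0.6158 0.0417 0.035 ]
pear [ 0.553 -0.07   0.035]
pear [0.5343 0.0397 0.035 ]
pear [0.5047 0.323  0.0435]
gate top pts 667 [ 0.414  -0.0888  0.105 ] [0.4512 0.1208 0.1254] rect ((432.743408203125, 15.852249145507812), (211.01361083984375, 19.039358139038086), 84.69498443603516) z 0.11668957020679183
scene [382.8 201.4] [16.5  22.25] [0.571  0.2245] 4 [-0.1061  1.0975]
scene [364.8 187.9] [16. 22.] [0.4997 0.2285] 2 [0.5218 0.9533]
scene [404.2 183.9] [15.75 21.75] [0.5767 0.3193] 5 [0.0156 1.1036]
scene [347.3 174.8] [15.5  21.75] [0.4277 0.2329] 0 [0.4011 1.096 ]
scene [378.  165.2] [21.75 42.25] [0.4721 0.325 ] 3 [-32.7299   2.5341]
bay [0.5022 0.276 ] -3.3092282249489426 resid mm 0.3379591246904026
pear [0.504  0.3268 0.0435]
pear [0.5319 0.0418 0.035 ]
pear [0.6146 0.0441 0.035 ]
pear [ 0.5505 -0.069   0.035 ]
pear [ 0.62   -0.0554  0.035 ]
pear [ 0.6916 -0.0024  0.035 ]
gate top pts 413 [ 0.4108 -0.0912  0.105 ] [0.4501 0.1191 0.1235] rect ((428.88995361328125, 13.96978759765625), (211.26495361328125, 19.173633575439453), 83.22702026367188) z 0.11429119419674749
```

```bash
cat > plan.py <<'E'
# prints TCP and pears in the bay frame (mm), tool axes: x=-bay x, y=bay y, z=down
from h import *
import sys
B=np.array([.503,.2763]); a=np.radians(-3.31); RB=np.array([[np.cos(a),-np.sin(a)],[np.sin(a),np.cos(a)]])
def bay(p): return (np.asarray(p)[...,:2]-B)@RB
def tcp():
    s=get_state(); print("t %.2f TCP bay %s z %.1f yaw err %.2f deg grip %.3f F %s"%(s["time"],(bay(s["position"])*1000).round(1),s["position"][2]*1000,yaw(s)-86.69,s["grip_width"],np.round(s["ft_force"],1))); return s
def pears(names=("top","scene")):
    out=[]
    for n in names:
        im,d=eyes.get_image(n); K,T=cam(n); C=cloud(K,T,d); L=[]
        for c,ar,m in blobs(orange(im)&(d>0)&(C[...,2]>.025)&(C[...,2]<.075)&(C[...,0]>.35)&(C[...,0]<.85)&(abs(C[...,1])<.5),150):
            zt=np.percentile(C[m][:,2],98); p=ray(K,T,c,.0435 if zt>.063 else .035)[0]; L.append((*(bay(p)*1000).round(1),round(zt*1000,1),ar))
        print(n); [print("  ",*map(float,l)) for l in sorted(L)]
if __name__=="__main__": tcp(); pears() if len(sys.argv)<2 else None
E
python3 -m jog '[[[1,0,0,0,-0.8],[1,0,0,0,-0.8],[1,0,0,0,-0.8],[1,0,0,0,-0.8]]]' 20
python3 -m jog '[[[1,-0.6,-0.9,0,0],[1,-0.6,-0.9,0,0],[1,-0.6,-0.9,0,0],[1,-0.6,-0.9,0,0],[1,-0.6,-0.9,0,0],[1,-0.6,-0.9,0,0],[1,-0.6,-0.9,0,0],[1,-0.6,-0.9,0,0]]]'
python3 -m jog '[[[1,-0.6,-0.9,0,0],[1,-0.6,-0.9,0,0],[1,-0.6,-0.9,0,0],[1,-0.6,-0.9,0,0],[1,-0.6,-0.9,0,0],[1,-0.6,-0.9,0,0],[1,0,0,0,0]]]'
python3 plan.py
```

```text
time: 0.6
position: [0.2141, 0.6134, 0.2219]
tool_rot: [-0.085, -3.14, 0.002]
ft_force: [-0.7, 0.4, 0.5]
grip_width: 0.999
time: 1.6
position: [0.39, 0.3138, 0.2222]
tool_rot: [-0.089, -3.14, 0.0]
ft_force: [0.9, 0.4, -1.0]
grip_width: 1.002
time: 2.48
position: [0.5223, 0.0873, 0.2223]
tool_rot: [0.1, 3.14, -0.003]
ft_force: [-0.7, 0.7, -0.0]
grip_width: 1.0
t 2.48 TCP bay [  30.1 -187.6] z 222.3 yaw err -0.33 deg grip 1.000 F [-0.7  0.7 -0. ]
top
   -1.5 46.9 67.1 455.0
   28.9 -237.1 57.4 164.0
   69.5 -342.7 58.1 476.0
   137.0 -325.5 58.7 459.0
   205.7 -268.2 58.2 445.0
scene
   -1.7 50.3 66.0 257.0
   43.1 -232.7 58.1 340.0
   67.9 -342.2 58.4 358.0
   124.9 -225.7 57.5 347.0
   136.2 -325.1 58.0 371.0
   204.4 -267.7 58.7 366.0
```

```bash

python3 -m jog '[[[1,-0.35,-0.6,0.8,0],[1,0,-0.55,0.8,0],[1,0,0,1,0],[1,0,0,1,0],[1,0,0,0.8,0],[1,0,0,0.4,0],[1,0,0,0.3,0],[1,0,0,0,0]]]' 20
python3 -m jog '[[[0,0,0,0,0],[0,0,0,0,0],[0,0,0,0,0],[0,0,0,0,0],[0,0,0,-0.5,0],[0,0,0,-1,0],[0,0,0,-1,0]]]'
python3 plan.py x
```

```text
time: 3.58
position: [0.5325, 0.0452, 0.0185]
tool_rot: [-0.088, -3.14, -0.0]
ft_force: [-0.3, -0.3, -0.0]
grip_width: 1.002
time: 4.45
position: [0.5317, 0.0452, 0.1189]
tool_rot: [-0.088, -3.139, -0.0]
ft_force: [1.2, 0.1, -1.2]
grip_width: 0.741
t 4.45 TCP bay [  42. -229.] z 118.9 yaw err 0.09 deg grip 0.741 F [ 1.2  0.1 -1.2]
```

```bash

python3 -m jog '[[[0,-0.1,0.98,0,0],[0,-0.1,0.98,0,0],[0,-0.1,0.98,0,0],[0,-0.1,0.98,0,0],[0,-0.1,0.98,0,0],[0,-0.1,0.98,0,0],[0,-0.1,0.98,0,0],[0,-0.05,0.05,0,0],[0,0,0,0.8,0],[0,0,0,0.6,0]]]'
python3 plan.py x
python3 -m jog '[[[0,0,0,0.4,0],[0,0,0,0.25,0],[0,0,0,0.2,0],[0,0,0,0,0],[0.9,0,0,0,0],[0.9,0,0,0,0],[0.9,0,0,0,0],[0.9,0,0,-0.4,0],[0.9,0,0,-1,0],[0.9,0,0,-1,0]]]'
python3 plan.py
```

```text
time: 5.7
position: [0.5774, 0.318, 0.0609]
tool_rot: [-0.09, -3.139, 0.002]
ft_force: [-0.3, 1.0, -1.4]
grip_width: 0.742
t 5.70 TCP bay [71.9 46. ] z 60.9 yaw err 0.03 deg grip 0.742 F [-0.3  1.  -1.4]
time: 6.95
position: [0.5785, 0.319, 0.1268]
tool_rot: [0.089, 3.139, 0.001]
ft_force: [0.4, -0.1, 0.0]
grip_width: 0.899
t 6.95 TCP bay [72.9 47. ] z 126.8 yaw err 0.06 deg grip 0.899 F [ 0.4 -0.1  0. ]
top
   59.0 51.1 68.3 166.0
   69.6 -342.3 58.0 465.0
   125.3 -227.4 57.9 435.0
   136.8 -325.5 59.0 436.0
   205.6 -268.2 57.7 424.0
scene
   67.9 -342.2 57.9 358.0
   73.9 51.9 69.1 222.0
   124.9 -225.7 58.0 347.0
   136.1 -324.9 58.3 364.0
   204.4 -267.7 58.5 369.0
```

```bash

python3 -m jog '[[[1,-0.18,-0.97,0,0],[1,-0.18,-0.97,0,0],[1,-0.18,-0.97,0,0],[1,-0.18,-0.97,0,0],[1,-0.18,-0.97,0,0],[1,-0.18,-0.97,0,0],[1,-0.18,-0.97,0,0],[1,-0.04,-0.05,0,0]]]'
python3 -m jog '[[[1,0,0,0.9,0],[1,0,0,0.9,0],[1,0,0,0.5,0],[1,0,0,0.4,0],[1,0,0,0,0],[0,0,0,0,0],[0,0,0,0,0],[0,0,0,0,0],[0,0,0,0,0]]]'
python3 -m jog '[[[0,0,0,-0.5,0],[0,0,0,-1,0],[0,0,0,-1,0],[0,0.265,0.895,0,0],[0,0.265,0.895,0,0],[0,0.265,0.895,0,0],[0,0.265,0.895,0,0],[0,0.265,0.895,0,0],[0,0,0,0,0]]]'
python3 plan.py x
python3 -m jog '[[[0,0,0,0.8,0],[0,0,0,0.6,0],[0,0,0,0.4,0],[0,0,0,0.3,0],[0,0,0,0.2,0],[0,0,0,0,0],[0.9,0,0,0,0],[0.9,0,0,0,0],[0.9,0,0,0,0]]]'
python3 plan.py x
python3 -m jog '[[[0.9,0,0,-0.4,0],[0.9,0,0,-1,0],[0.9,0,0,-1,0],[0.9,0,0,0,0]]]'
python3 plan.py
```

```text
time: 8.05
position: [0.615, 0.0379, 0.1253]
tool_rot: [0.099, 3.139, -0.003]
ft_force: [-0.4, -0.2, -0.4]
grip_width: 0.999
time: 9.18
position: [0.6152, 0.0429, 0.0174]
tool_rot: [0.089, 3.139, 0.0]
ft_force: [-0.5, -0.8, 3.6]
grip_width: 0.741
time: 10.3
position: [0.5701, 0.2297, 0.1173]
tool_rot: [-0.078, -3.14, -0.004]
ft_force: [-0.0, -0.4, -1.2]
grip_width: 0.74
t 10.30 TCP bay [ 69.7 -42.6] z 117.3 yaw err 0.46 deg grip 0.740 F [-0.  -0.4 -1.2]
time: 11.42
position: [0.5723, 0.2247, 0.0248]
tool_rot: [0.089, 3.139, 0.0]
ft_force: [-0.5, 0.3, -0.3]
grip_width: 0.893
t 11.43 TCP bay [ 72.1 -47.5] z 24.8 yaw err 0.07 deg grip 0.893 F [-0.5  0.3 -0.3]
time: 11.92
position: [0.5749, 0.2257, 0.1259]
tool_rot: [0.089, 3.132, 0.007]
ft_force: [0.6, -0.1, 0.4]
grip_width: 0.904
t 11.93 TCP bay [ 74.7 -46.3] z 125.9 yaw err 0.06 deg grip 0.904 F [ 0.6 -0.1  0.4]
top
   69.2 -342.6 58.2 465.0
   136.7 -325.6 58.2 438.0
   205.8 -268.3 58.3 440.0
scene
   68.1 -342.4 57.9 360.0
   74.0 -45.1 67.8 231.0
   75.2 53.0 67.7 209.0
   136.0 -325.0 57.8 368.0
   204.2 -267.7 57.8 366.0
```

```bash

python3 -m jog '[[[1,0.01,-0.92,0,0],[1,0.01,-0.92,0,0],[1,0.01,-0.92,0,0],[1,0.01,-0.92,0,0],[1,0.01,-0.92,0,0],[1,0.01,-0.92,0,0],[1,0.01,-0.92,0,0],[1,0.01,-0.92,0,0],[1,0,0,0,0]]]'
python3 plan.py x
python3 -m jog '[[[1,0,0,0.9,0],[1,0,0,0.9,0],[1,0,0,0.45,0],[1,0,0,0.35,0],[1,0,0,0,0],[0,0,0,0,0],[0,0,0,0,0],[0,0,0,0,0],[0,0,0,0,0]]]'
python3 -m jog '[[[0,0,0,-0.5,0],[0,0,0,-1,0],[0,0,0,-1,0],[0,0.215,0.92,0,0],[0,0.215,0.92,0,0],[0,0.215,0.92,0,0],[0,0.215,0.92,0,0]]]'
python3 -m jog '[[[0,0.215,0.92,0,0],[0,0.215,0.92,0,0],[0,0.215,0.92,0,0],[0,0.215,0.92,0,0],[0,0,0,0,0],[0,0,0,0.8,0],[0,0,0,0.6,0],[0,0,0,0.4,0],[0,0,0,0.3,0],[0,0,0,0.2,0]]]'
python3 -m jog '[[[0,0,0,0,0],[0.9,0,0,0,0],[0.9,0,0,0,0],[0.9,0,0,0,0]]]'
python3 plan.py x
python3 -m jog '[[[0.9,0,0,-0.4,0],[0.9,0,0,-1,0],[0.9,0,0,-1,0],[0.9,0,0,0,0]]]'
python3 plan.py
```

```text
time: 13.15
position: [0.5505, -0.0732, 0.1196]
tool_rot: [-0.098, -3.138, 0.003]
ft_force: [-0.2, -0.1, 0.4]
grip_width: 0.998
t 13.15 TCP bay [  67.6 -346.1] z 119.6 yaw err -0.28 deg grip 0.998 F [-0.2 -0.1  0.4]
time: 14.28
position: [0.5526, -0.0691, 0.0173]
tool_rot: [0.089, 3.139, 0.0]
ft_force: [0.1, 0.4, 3.5]
grip_width: 0.739
time: 15.15
position: [0.5252, 0.081, 0.1162]
tool_rot: [-0.089, -3.14, -0.0]
ft_force: [0.7, -1.2, -2.2]
grip_width: 0.733
time: 16.4
position: [0.5003, 0.2293, 0.0251]
tool_rot: [0.089, 3.14, 0.002]
ft_force: [-6.5, -3.2, 27.3]
grip_width: 0.744
time: 16.9
position: [0.5002, 0.2287, 0.0248]
tool_rot: [0.089, 3.14, 0.0]
ft_force: [-0.1, -0.2, 0.3]
grip_width: 0.891
t 16.90 TCP bay [ -0.  -47.7] z 24.8 yaw err 0.06 deg grip 0.891 F [-0.1 -0.2  0.3]
time: 17.4
position: [0.5028, 0.23, 0.1255]
tool_rot: [0.089, 3.133, 0.008]
ft_force: [0.3, 0.7, 0.5]
grip_width: 0.901
t 17.40 TCP bay [  2.5 -46.2] z 125.5 yaw err 0.06 deg grip 0.901 F [0.3 0.7 0.5]
top
   136.7 -325.7 58.4 446.0
   205.5 -268.3 57.5 439.0
scene
   1.8 -45.3 66.6 221.0
   3.2 51.9 67.2 197.0
   70.4 50.8 67.8 272.0
   70.5 -46.2 66.9 279.0
   135.8 -324.8 59.3 365.0
   204.2 -267.5 57.9 365.0
```

```bash

python3 -m jog '[[[1,-0.486,-0.99,0,0],[1,-0.486,-0.99,0,0],[1,-0.486,-0.99,0,0],[1,-0.486,-0.99,0,0],[1,-0.486,-0.99,0,0],[1,-0.486,-0.99,0,0],[1,-0.486,-0.99,0,0],[1,0,0,0,0]]]'
python3 plan.py x
python3 -m jog '[[[1,0,0,0.9,0],[1,0,0,0.9,0],[1,0,0,0.45,0],[1,0,0,0.35,0],[1,0,0,0,0],[0,0,0,0,0],[0,0,0,0,0],[0,0,0,0,0],[0,0,0,0,0]]]'
python3 -m jog '[[[0,0,0,-0.5,0],[0,0,0,-1,0],[0,0,0,-1,0]]]'
python3 -m jog '[[[0,0.521,0.932,0,0],[0,0.521,0.932,0,0],[0,0.521,0.932,0,0],[0,0.521,0.932,0,0],[0,0.521,0.932,0,0],[0,0.521,0.932,0,0],[0,0.521,0.932,0,0],[0,0.521,0.932,0,0],[0,0.521,0.932,0,0],[0,0.521,0.932,0,0]]]'
python3 -m jog '[[[0,0,0,0,0],[0,0,0,0.8,0],[0,0,0,0.6,0],[0,0,0,0.4,0],[0,0,0,0.3,0],[0,0,0,0.15,0]]]'
python3 -m jog '[[[0,0,0,0,0],[0.9,0,0,0,0],[0.9,0,0,0,0],[0.9,0,0,0,0]]]'
python3 plan.py x
python3 -m jog '[[[0.9,0,0,-0.4,0],[0.9,0,0,-1,0],[0.9,0,0,-1,0],[0.9,0,0,0,0]]]'
python3 plan.py
```

```text
time: 18.5
position: [0.6196, -0.0612, 0.1193]
tool_rot: [-0.1, -3.138, 0.005]
ft_force: [-0.3, 1.0, -0.5]
grip_width: 0.999
t 18.50 TCP bay [ 135.8 -330.2] z 119.3 yaw err -0.33 deg grip 0.999 F [-0.3  1.  -0.5]
time: 19.62
position: [0.6207, -0.0558, 0.0174]
tool_rot: [0.089, 3.139, 0.0]
ft_force: [-0.7, 0.3, 3.8]
grip_width: 0.739
time: 20.0
position: [0.6197, -0.0557, 0.1182]
tool_rot: [-0.089, -3.14, 0.0]
ft_force: [1.0, 0.1, -2.2]
grip_width: 0.74
time: 21.25
position: [0.4325, 0.3292, 0.1176]
tool_rot: [0.09, 3.14, 0.001]
ft_force: [-0.2, 0.5, -2.8]
grip_width: 0.743
time: 22.0
position: [0.4333, 0.3282, 0.0264]
tool_rot: [0.089, 3.14, 0.0]
ft_force: [-0.3, 0.9, -0.2]
grip_width: 0.737
time: 22.5
position: [0.4335, 0.3286, 0.0272]
tool_rot: [0.089, 3.139, 0.001]
ft_force: [0.5, -0.6, 0.9]
grip_width: 0.888
t 22.50 TCP bay [-72.4  48.2] z 27.2 yaw err 0.08 deg grip 0.888 F [ 0.5 -0.6  0.9]
time: 23.0
position: [0.4356, 0.3302, 0.1276]
tool_rot: [0.089, 3.134, 0.01]
ft_force: [0.1, 1.0, 0.1]
grip_width: 0.9
t 23.00 TCP bay [-70.4  49.9] z 127.6 yaw err 0.06 deg grip 0.900 F [0.1 1.  0.1]
top
   -1.9 -48.4 66.8 453.0
   9.0 47.3 67.7 270.0
   69.7 -48.2 66.9 426.0
   70.3 46.9 67.7 441.0
   205.8 -268.2 58.2 446.0
scene
   -71.1 51.3 66.8 209.0
   -1.6 50.2 67.6 256.0
   -1.2 -46.3 66.4 259.0
   70.5 -46.3 67.8 275.0
   70.5 51.0 67.8 268.0
   204.3 -267.3 57.7 364.0
```

```bash

python3 -m jog '[[[1,-0.867,-0.987,0,0],[1,-0.867,-0.987,0,0],[1,-0.867,-0.987,0,0],[1,-0.867,-0.987,0,0],[1,-0.867,-0.987,0,0],[1,-0.867,-0.987,0,0],[1,-0.867,-0.987,0,0],[1,-0.867,-0.987,0,0],[1,0,0,0,0]]]'
python3 plan.py x
python3 -m jog '[[[1,0,0,0.9,0],[1,0,0,0.9,0],[1,0,0,0.45,0],[1,0,0,0.4,0],[1,0,0,0,0],[0,0,0,0,0],[0,0,0,0,0],[0,0,0,0,0],[0,0,0,0,0]]]'
python3 -m jog '[[[0,0,0,-0.5,0],[0,0,0,-1,0],[0,0,0,-1,0]]]'
python3 -m jog '[[[0,0.989,0.787,0,0],[0,0.989,0.787,0,0],[0,0.989,0.787,0,0],[0,0.989,0.787,0,0],[0,0.989,0.787,0,0],[0,0.989,0.787,0,0],[0,0.989,0.787,0,0],[0,0,0,0,0]]]'
python3 plan.py x
python3 -m jog '[[[0,0,0,0,0],[0,0,0,0.8,0],[0,0,0,0.6,0],[0,0,0,0.4,0],[0,0,0,0.3,0],[0,0,0,0.15,0]]]'
python3 -m jog '[[[0,0,0,0,0],[0.9,0,0,0,0],[0.9,0,0,0,0],[0.9,0,0,0,0]]]'
python3 plan.py x
python3 -m jog '[[[0.9,0,0,-0.4,0],[0.9,0,0,-1,0],[0.9,0,0,-1,0],[0.9,0,0,-1,0],[0.9,0,0,-0.5,0],[0.9,0,0,0,0]]]'
python3 plan.py
```

```text
time: 24.22
position: [0.6926, -0.0095, 0.1207]
tool_rot: [-0.101, -3.138, 0.007]
ft_force: [-1.1, -0.7, -1.4]
grip_width: 1.004
t 24.23 TCP bay [ 205.7 -274.4] z 120.7 yaw err -0.37 deg grip 1.004 F [-1.1 -0.7 -1.4]
time: 25.35
position: [0.6929, -0.0028, 0.0176]
tool_rot: [0.089, 3.139, 0.0]
ft_force: [0.0, -1.0, 3.9]
grip_width: 0.741
time: 25.72
position: [0.692, -0.0027, 0.1182]
tool_rot: [-0.089, -3.14, 0.0]
ft_force: [0.5, -0.2, -1.1]
grip_width: 0.746
time: 26.72
position: [0.4251, 0.2363, 0.1174]
tool_rot: [-0.078, -3.14, -0.003]
ft_force: [0.3, -0.6, -1.3]
grip_width: 0.745
t 26.73 TCP bay [-75.4 -44.4] z 117.4 yaw err 0.48 deg grip 0.745 F [ 0.3 -0.6 -1.3]
time: 27.48
position: [0.4289, 0.2332, 0.0265]
tool_rot: [0.09, 3.14, 0.001]
ft_force: [-1.8, 1.7, 3.7]
grip_width: 0.745
time: 27.98
position: [0.4285, 0.233, 0.027]
tool_rot: [0.089, 3.14, 0.001]
ft_force: [-0.7, 0.2, 0.3]
grip_width: 0.889
t 27.98 TCP bay [-71.8 -47.5] z 27.0 yaw err 0.07 deg grip 0.889 F [-0.7  0.2  0.3]
time: 28.72
position: [0.4295, 0.2336, 0.1853]
tool_rot: [0.089, 3.136, 0.005]
ft_force: [1.2, 0.6, -0.7]
grip_width: 0.9
t 28.73 TCP bay [-70.9 -46.9] z 185.3 yaw err 0.06 deg grip 0.900 F [ 1.2  0.6 -0.7]
top
   70.0 -48.2 67.4 422.0
   73.4 42.5 68.0 350.0
scene
   -74.8 -44.6 67.9 247.0
   -73.8 51.0 66.7 232.0
   -1.5 50.3 68.1 259.0
   -1.1 -46.3 66.5 262.0
   70.4 -46.5 67.7 279.0
   70.5 50.9 68.5 272.0
```

```bash
python3 -c "
from bench import get_state;print(get_state()['joint_positions'])"
python3 -m jog '[[[1,0,0,0,1],[1,0,0,0,1],[1,0,0,0,1],[1,0,0,0,1],[1,0,0,0,1],[1,0,0,0,1],[1,0,0,0,1],[1,0,0,0,1],[1,0,0,0,1]]]'
python3 -m jog '[[[1,0,0,0,1],[1,0,0,0,1],[1,0,0,0,1],[1,0,0,0,1],[1,0,0,0,1],[1,0,0,0,1],[1,0,0,0,1],[1,0,0,0,1],[1,0,0,0,1],[1,0,0,0,0]]]'
python3 -m jog '[[[1,-0.82,0.05,0,0],[1,-0.82,0.05,0,0],[1,-0.82,0.05,0,0],[1,-0.82,0.06,0,0],[1,-0.82,0.06,0,0],[1,-0.82,0.06,0,0],[1,-0.82,0.04,0,0],[1,0,0,0,0],[1,0,0,0,0]]]'
python3 - <<'E'
from h import *
s,im,d=shot("wrist","w1"); print(s["position"],yaw(s),s["joint_positions"].round(2))
E
```

```text
[-8.15882456e-01 -6.81740529e-03  2.63416179e-01  1.90708090e+00
  1.73501981e-03  1.24110922e+00  9.61152376e-01]
time: 29.95
position: [0.4274, 0.2323, 0.181]
tool_rot: [-1.287, -2.864, 0.004]
ft_force: [-1.0, 1.0, -0.5]
grip_width: 0.998
time: 31.2
position: [0.4275, 0.2324, 0.1812]
tool_rot: [-2.282, -2.159, 0.004]
ft_force: [-0.4, -0.1, -0.1]
grip_width: 1.004
time: 32.33
position: [0.4297, 0.0034, 0.1822]
tool_rot: [-2.282, -2.159, 0.0]
ft_force: [-0.7, 0.1, -0.1]
grip_width: 1.004
[0.42973438 0.00344608 0.18215499] -3.1708101747434165 [-0.61 -0.16  0.49  2.03  0.08  1.26 -0.2 ]
```

View pics/w1.png

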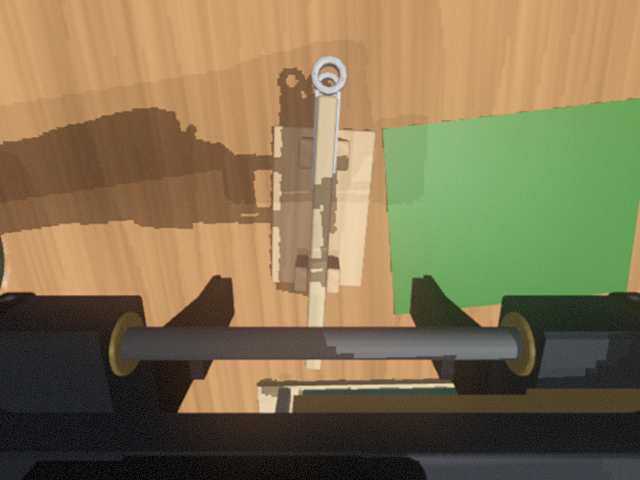

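The gate's top edge runs from the free end at about (314,367) to the hinge end at about (326,97), and the upper knuckle ring is at (329,76). Next I measure the gate from this view.

```bash
python3 - <<'E'
from h import *
from plan import bay
np.set_printoptions(precision=4,suppress=True)
f=np.load("pics/w1.npz"); s=dict(position=f["pos"],tool_rot=f["rot"]); K,T=cam("wrist",s); C=cloud(K,T,f["d"]); im=f["im"]
v,u=np.mgrid[:480,:640]; g=(f["d"]>0)&(abs(u-320)<40)&(C[...,2]>.10)&(C[...,2]<.13)
print("gate z",np.percentile(C[g][:,2],[5,50,95]))
uv=[]
for r in range(110,310,4):  # sub-rows: leaf columns in gate band
    c=u[r][g[r]&(C[r,:,2]>.108)]
    if len(c)>4: uv.append([c.mean(),r,np.ptp(c)+1])
uv=np.array(uv); P=ray(K,T,uv[:,:2],.117)[:,:2]; k=np.polyfit(P[:,1],P[:,0],1)
print("widths px",uv[:,2].min(),np.median(uv[:,2]),uv[:,2].max(),"line x=%.4f*y+%.4f"%tuple(k),"resid",np.std(P[:,0]-np.polyval(k,P[:,1])),"yaw of gate y - 90 =",-np.degrees(np.arctan(k[0])))
for n,q,z in(("free end",(314,368),.117),("hinge end",(327,95),.117),("kn up rim",(329,76),.108)): print(n,ray(K,T,q,z)[0])
G=C[g&(C[...,2]>.111)]; print(G.min(0),G.max(0))
# top camera cross-check of the knuckle ring and gate
E
```

```text
gate z [0.107  0.1167 0.1181]
widths px 17.0 19.0 24.0 line x=0.1105*y+0.4272 resid 0.00022925946141342266 yaw of gate y - 90 = -6.306613854127145
free end [ 0.4188 -0.0876  0.117 ]
hinge end [0.438  0.0994 0.117 ]
kn up rim [0.4399 0.1106 0.108 ]
[ 0.4122 -0.0888  0.1134] [0.4438 0.0997 0.1196]
```

```bash

python3 -m jog '[[[1,0.04,-0.03,0,0.58],[1,0,0,0.9,0],[1,0,0,0.8,0],[1,0,0,0.5,0],[1,0,0,0.4,0],[1,0,0,0,0]]]' 40
python3 -m jog '[[[0.4,0,0,0,0],[0.4,0,0,0,0],[0,0,0,0,0],[0,0,0,0,0],[0,0,0,0,0],[0,0,0,0,0]]]' 40
python3 -m jog '[[[0,0,0,-0.3,0],[0,0,0,-0.5,0],[0,0,0,-0.8,0],[0,0,0,-0.8,0],[0,0,0,-0.5,0],[0,0,0,0,0]]]'
python3 - <<'E'
from h import *
s,im,d=shot("wrist","w2"); print(s["position"],yaw(s),s["ft_force"],s["torque"])
E
```

```text
time: 33.12
position: [0.4277, 0.0053, 0.0774]
tool_rot: [-2.334, -2.101, 0.005]
ft_force: [-0.0, 0.3, 0.2]
grip_width: 1.0
time: 33.88
position: [0.429, 0.0045, 0.0786]
tool_rot: [2.337, 2.099, 0.0]
ft_force: [0.2, 0.4, 0.4]
grip_width: 0.403
time: 34.62
position: [0.4303, 0.0047, 0.1966]
tool_rot: [2.336, 2.098, 0.006]
ft_force: [-0.6, 0.3, -0.8]
grip_width: 0.006
[0.43025404 0.00466079 0.19661807] -6.139622657800091 [-0.60471328  0.34791848 -0.80384888] [-0.11131298  0.07112021 -0.00169154]
```

View pics/w2.png

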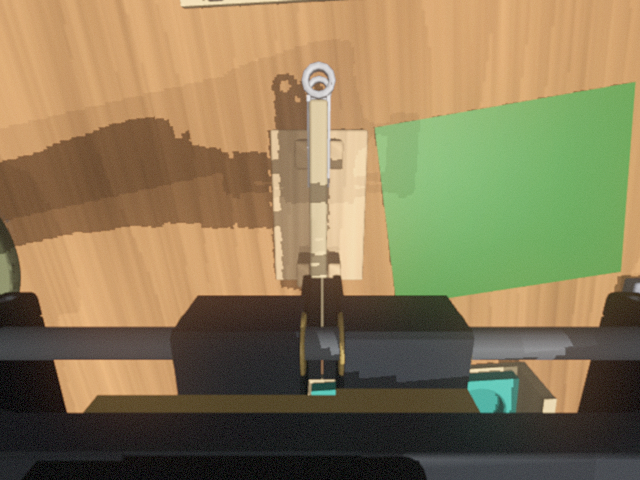

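The jaws had not finished closing when I lifted, so they missed the gate. It still stands in the stand at (319, 95–250). I'll repeat the grasp with a longer close.

```bash

python3 -m jog '[[[0.6,0,-0.03,0,0],[0.6,0,0,0,0],[0.6,0,0,0,0],[0.6,0,0,0,0],[0.6,0,0,0,0],[0.6,0,0,0,0],[0.6,0,0,0,0]]]' 40
python3 - <<'E'
from h import *
s,im,d=shot("wrist","w3"); K,T=cam("wrist",s); C=cloud(K,T,d); print(s["position"],yaw(s),s["grip_width"])
v,u=np.mgrid[:480,:640]; g=(d>0)&(abs(u-320)<40)&(C[...,2]>.110)&(C[...,2]<.13)
uv=np.array([[u[r][g[r]].mean(),r] for r in range(105,230,4) if g[r].sum()>8]); P=ray(K,T,uv,.117)
M=R.from_rotvec(s["tool_rot"]).as_matrix(); q=(P-s["position"])@M; k=np.polyfit(q[:,0],q[:,1],1); print("gate in tool: y=%.4f x + %.4f m"%tuple(k),"gate z",np.median(C[g][:,2]))
print("knuckle in tool",(ray(K,T,(318.5,80.5),.108)[0]-s["position"])@M)
E
```

```text
time: 35.55
position: [0.4278, 0.0047, 0.1946]
tool_rot: [-2.337, -2.099, -0.0]
ft_force: [0.2, 0.6, -1.4]
grip_width: 0.585
[0.42777641 0.00465552 0.19457689] -6.139677596669219 0.5849558802960682
gate in tool: y=0.0001 x + 0.0001 m gate z 0.11700433380252419
knuckle in tool [ 0.10630082 -0.0021109   0.08658798]
```

```bash

python3 -m jog '[[[0.6,0,0,0.9,0],[0.6,0,0,0.9,0],[0.6,0,0,0.6,0],[0.6,0,0,0.54,0],[0.6,0,0,0,0]]]' 40
python3 -m jog '[[[0,0,0,0,0],[0,0,0,0,0],[0,0,0,0,0],[0,0,0,0,0],[0,0,0,0,0],[0,0,0,0,0],[0,0,0,0,0],[0,0,0,0,0],[0,0,0,0,0],[0,0,0,0,0]]]' 40
python3 plan.py x
```

```text
time: 36.22
position: [0.4263, 0.0044, 0.0757]
tool_rot: [-2.336, -2.098, 0.005]
ft_force: [-0.8, -0.8, -0.1]
grip_width: 0.601
time: 37.48
position: [0.4279, 0.0047, 0.0771]
tool_rot: [2.337, 2.099, 0.001]
ft_force: [-1.0, 0.8, 2.8]
grip_width: 0.137
t 37.48 TCP bay [ -59.3 -275.5] z 77.1 yaw err -92.83 deg grip 0.137 F [-1.   0.8  2.8]
```

```bash

python3 -m jog '[[[0,0,0,-0.2,0],[0,0,0,-0.4,0],[0,0,0,-0.6,0],[0,0,0,-0.6,0],[0,0,0,-0.6,0],[0,0,0,-0.6,0],[0,0,0,0,-0.3],[0,0,0,0,-0.27],[0,0,0,0,0]]]'
python3 plan.py x
python3 -m jog '[[[0,0.4,0,0,0],[0,0.75,0,0,0],[0,0.75,0,0,0],[0,0.75,0,0,0],[0,0.75,0,0,0],[0,0.75,0,0,0],[0,0.75,0,0,0],[0,0.75,0,0,0],[0,0.75,0,0,0],[0,0.5,0,0,0]]]'
python3 -m jog '[[[0,0,0,0,0],[0,0,0,0,0],[0,0,0,0,0],[0,0,0,0,0]]]'
python3 plan.py x
python3 - <<'E'
from h import *
s,im,d=shot("wrist","w4")
E
```

```text
time: 38.6
position: [0.4268, 0.0045, 0.1956]
tool_rot: [-2.283, -2.156, 0.003]
ft_force: [0.4, 0.0, -3.4]
grip_width: 0.134
t 38.60 TCP bay [ -60.4 -275.8] z 195.6 yaw err -89.96 deg grip 0.134 F [ 0.4  0.  -3.4]
time: 39.85
position: [0.4425, 0.2828, 0.1961]
tool_rot: [-2.281, -2.159, 0.002]
ft_force: [0.4, 0.1, -3.8]
grip_width: 0.133
time: 40.35
position: [0.4438, 0.2794, 0.1972]
tool_rot: [-2.286, -2.155, -0.0]
ft_force: [0.3, 0.4, -3.7]
grip_width: 0.133
t 40.35 TCP bay [-59.3  -0.3] z 197.2 yaw err -90.06 deg grip 0.133 F [ 0.3  0.4 -3.7]
```

View pics/w4.png

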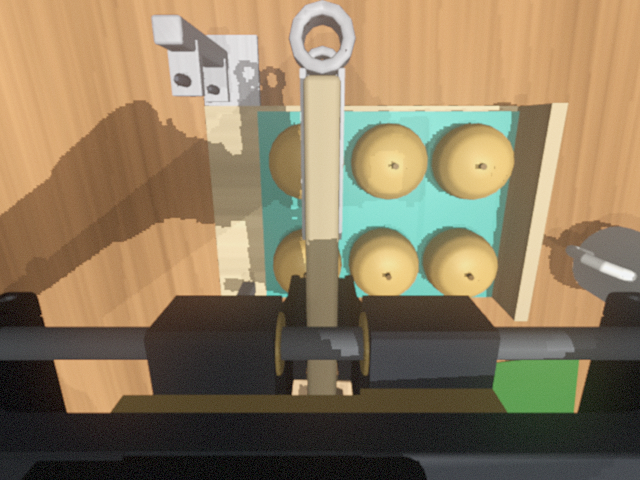

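All six pears sit in the tray. The pins appear at about (181,79) for the upper and (214,90) for the lower, with the knuckle ring at (322,38). I'll check the predicted pin positions against an enlarged crop.

```bash
python3 - <<'E'
from h import *
from plan import B,RB
np.set_printoptions(precision=4,suppress=True)
f=np.load("pics/w4.npz"); s=dict(position=f["pos"],tool_rot=f["rot"]); K,T=cam("wrist",s); im=f["im"].copy(); M=R.from_rotvec(s["tool_rot"]).as_matrix()
w=lambda x,y,z: np.r_[B+RB@[x,y],z]
crop=cv2.resize(im[0:130,140:370,::-1],None,fx=3.4,fy=3.4,interpolation=cv2.INTER_CUBIC)
for p,c in((w(-.15,.107,.094),(0,0,255)),(w(-.15,.107,.111),(0,255,0)),(w(-.15,.107,.022),(255,0,0)),(w(-.15,.107,.039),(255,255,0)),(w(-.15,.133,.118),(255,0,255))):
    q=proj(K,T,p)[0]; print(q.round(1)); cv2.circle(crop,tuple(int(round(t)) for t in ((q-[140,0]+.5)*3.4)),3,c,1)
cv2.imwrite("pics/c2.png",crop)
C=cloud(K,T,f["d"]); zt=s["position"][2]
print("post top z",np.median(C[20:40,160:178,2]),"kn rim z-TCP",C[5:75,289:356,2].max()-zt,np.percentile(C[10:70,292:300,2],50)-zt)
print("knuckle tool",(ray(K,T,(322,38),zt+.0309)[0]-s["position"])@M)
E
```

```text
[187.2  81.8]
[177.7  78.9]
[216.6  90.8]
[210.9  89.1]
[168.1  30. ]
post top z 0.1182139353792629 kn rim z-TCP 0.16246964850959925 0.030603159530164514
knuckle tool [ 0.107  -0.0001 -0.0309]
```

View pics/c2.png

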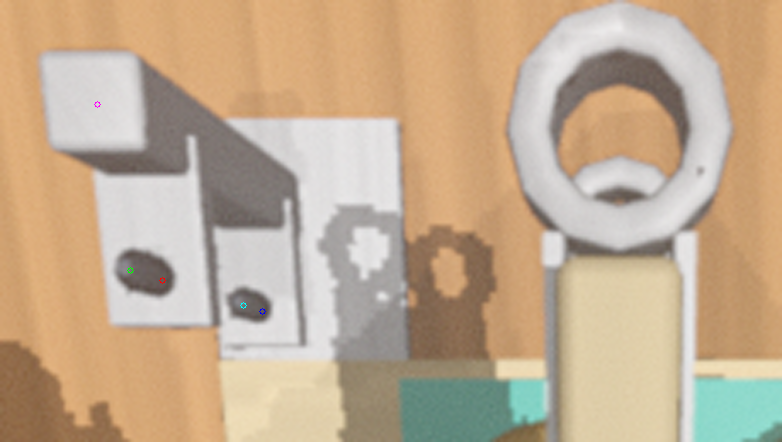

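```bash

python3 -m jog '[[[0,0.01,-0.3,0,0],[0,0,-0.6,0,0],[0,0,-0.6,0,0],[0,0,-0.6,0,0],[0,0,-0.5,0,0],[0,0,-0.22,0,0],[0,0,0,0,0],[0,0,0,0,0]]]'
python3 plan.py x
python3 -m jog '[[[0,0,0,0.4,0],[0,0,0,0.6,0],[0,0,0,0.6,0],[0,0,0,0.4,0],[0,0,0,0.2,0],[0,0,0,0,0],[0,0,0,0,0]]]'
python3 plan.py x
python3 - <<'E'
from h import *
from plan import B,RB
np.set_printoptions(precision=4,suppress=True)
s,im,d=shot("wrist","w5"); K,T=cam("wrist",s)
w=lambda x,y,z: np.r_[B+RB@[x,y],z]
crop=cv2.resize(im[0:160,200:440,::-1],None,fx=3.2,fy=3.2,interpolation=cv2.INTER_CUBIC)
for p,c in((w(-.15,.107,.094),(0,0,255)),(w(-.15,.107,.111),(0,255,0)),(w(-.15,.133,.118),(255,0,255))):
    q=proj(K,T,p)[0]; print(q.round(1)); cv2.circle(crop,tuple(int(round(t)) for t in ((q-[200,0]+.5)*3.2)),3,c,1)
cv2.imwrite("pics/c3.png",crop)
E
```

```text
time: 41.4
position: [0.3318, 0.2869, 0.1971]
tool_rot: [2.285, 2.156, 0.001]
ft_force: [0.2, -0.1, -3.1]
grip_width: 0.136
t 41.40 TCP bay [-171.5    0.7] z 197.1 yaw err -90.03 deg grip 0.136 F [ 0.2 -0.1 -3.1]
time: 42.28
position: [0.3316, 0.2876, 0.1097]
tool_rot: [-2.284, -2.157, -0.003]
ft_force: [0.5, 0.6, -3.0]
grip_width: 0.134
t 42.27 TCP bay [-171.8    1.4] z 109.7 yaw err -89.99 deg grip 0.134 F [ 0.5  0.6 -3. ]
[370.7  64.6]
[376.2  58.1]
[382.1 -23.7]
```

View pics/c3.png

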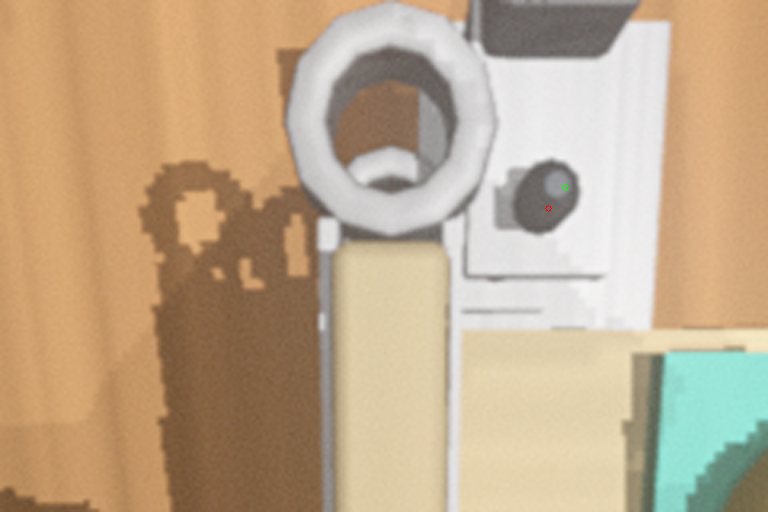

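The pin tip is at crop (557,183), about 1 mm from the prediction, and the ring centre is at (391,118). I'll move in at this height and check that the pin shows through the bore.

```bash

python3 -m jog '[[[0,-0.03,0.12,0,0],[0,0,0.15,0,0],[0,0,0.15,0,0],[0,0,0.1,0,0],[0,0,0,0,0],[0,0,0,0,0],[0,0,0,0,0],[0,0,0,0,0]]]'
python3 plan.py x
python3 - <<'E'
from h import *
from plan import B,RB
np.set_printoptions(precision=4,suppress=True)
s,im,d=shot("wrist","w6"); K,T=cam("wrist",s); M=R.from_rotvec(s["tool_rot"]).as_matrix()
cv2.imwrite("pics/c4.png",cv2.resize(im[0:130,230:410,::-1],None,fx=4.4,fy=4.4,interpolation=cv2.INTER_CUBIC))
zt=s["position"][2]; tool=lambda p:s["position"]+M@np.array(p)
print("expected in crop: ring top, ring bottom, pin tip if coaxial", [((proj(K,T,tool(p))[0]-[230,0]+.5)*4.4).round(0).tolist() for p in((.107,0,-.0309),(.107,0,-.0169),(.107,0,zt-.111))])
E
```

```text
time: 43.32
position: [0.3515, 0.2847, 0.109]
tool_rot: [-2.284, -2.157, -0.0]
ft_force: [0.1, 1.2, -3.4]
grip_width: 0.135
t 43.33 TCP bay [-151.7   -0.3] z 109.0 yaw err -89.96 deg grip 0.135 F [ 0.1  1.2 -3.4]
expected in crop: ring top, ring bottom, pin tip if coaxial [[408.0, 169.0], [407.0, 207.0], [407.0, 240.0]]
```

View pics/c4.png

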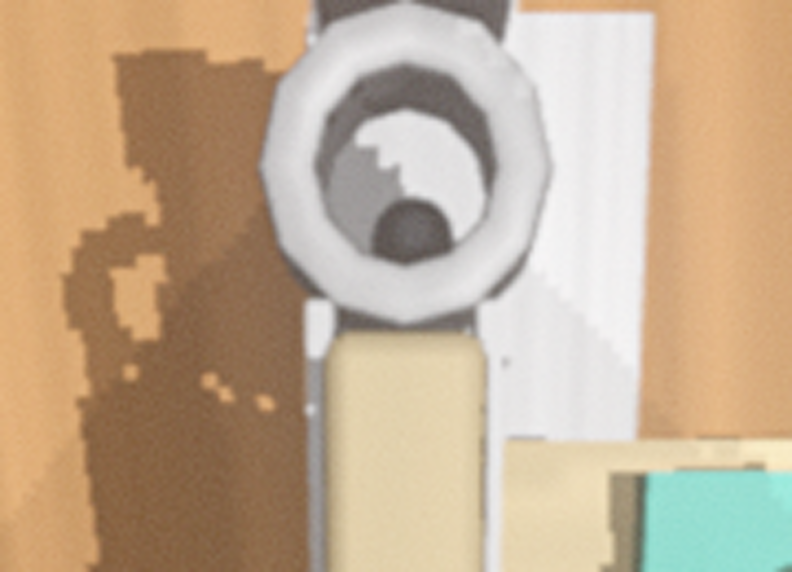

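The pin shows through the bore at crop (410,238), against (407,240) expected if coaxial, so it is aligned to within 1 mm. Lowering now.

```bash

python3 -m jog '[[[0,0,0,0.12,0],[0,0,0,0.12,0],[0,0,0,0.12,0],[0,0,0,0.12,0],[0,0,0,0,0],[0,0,0,0,0]]]'
python3 plan.py x
python3 -m jog '[[[0,0,0,0.1,0],[0,0,0,0.1,0],[0,0,0,0.08,0],[0,0,0,0,0],[0,0,0,0,0]]]'
python3 plan.py x
```

```text
time: 44.12
position: [0.3518, 0.2847, 0.0898]
tool_rot: [2.284, 2.157, 0.0]
ft_force: [-0.1, -0.3, -2.8]
grip_width: 0.135
t 44.12 TCP bay [-151.4   -0.3] z 89.8 yaw err -89.98 deg grip 0.135 F [-0.1 -0.3 -2.8]
time: 44.75
position: [0.3518, 0.2847, 0.0786]
tool_rot: [2.284, 2.157, 0.0]
ft_force: [0.7, -0.2, -3.0]
grip_width: 0.137
t 44.75 TCP bay [-151.5   -0.3] z 78.6 yaw err -89.98 deg grip 0.137 F [ 0.7 -0.2 -3. ]
```

```bash

python3 -m jog '[[[0,0,0,0.05,0],[0,0,0,0,0],[0,0,0,0,0]]]'
python3 plan.py x
python3 -m jog '[[[0.5,0,0,0,0],[0.5,0,0,0,0],[0.5,0,0,0,0],[0.5,0,0,0,0],[0.5,0,0,0,0],[0.5,0,0,0,0]]]'
python3 plan.py x
python3 -m jog '[[[0.5,0,0,-0.2,0],[0.5,0,0,-0.5,0],[0.5,0,0,-0.8,0],[0.5,0,0,-0.8,0],[0.5,0,0,-0.8,0],[0.5,0,0,0,0],[0.5,0,0,0,0]]]'
python3 - <<'E'
from h import *
s,im,d=shot("wrist","w7"); print(s["position"],yaw(s))
E
```

```text
time: 45.12
position: [0.352, 0.285, 0.0769]
tool_rot: [-2.284, -2.157, -0.002]
ft_force: [-1.0, 0.0, -1.3]
grip_width: 0.136
t 45.12 TCP bay [-151.3   -0. ] z 76.9 yaw err -89.98 deg grip 0.136 F [-1.   0.  -1.3]
time: 45.88
position: [0.3517, 0.2847, 0.0766]
tool_rot: [2.284, 2.157, 0.0]
ft_force: [-0.1, 0.3, -0.7]
grip_width: 0.499
t 45.88 TCP bay [-151.5   -0.4] z 76.6 yaw err -89.98 deg grip 0.499 F [-0.1  0.3 -0.7]
time: 46.75
position: [0.3514, 0.2844, 0.2003]
tool_rot: [-2.284, -2.157, 0.001]
ft_force: [0.4, -0.2, 0.1]
grip_width: 0.502
[0.35144115 0.28444513 0.20025874] -3.2867877519716933
```

View pics/w7.png

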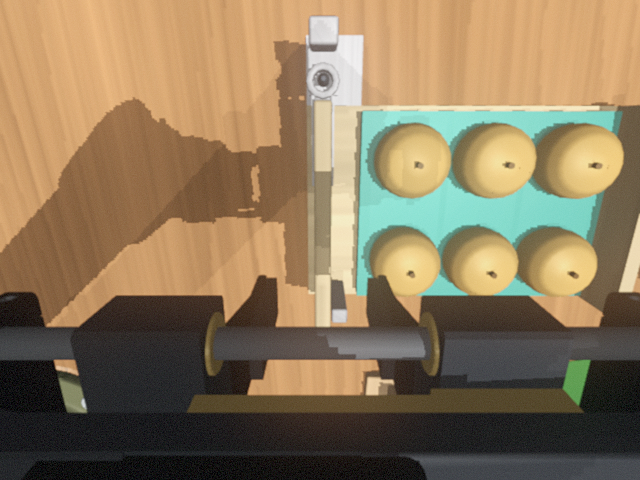

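```bash

python3 -m jog '[[[0.5,0,0,-0.8,0],[0.5,0,0,-0.8,0],[0.5,0.8,0,0,0],[0.5,0.8,0,0,0],[0.5,0.8,0,0,0],[0.5,0.8,0,0,0],[0.5,0.8,0,0,0],[0.5,0.8,0,0,0],[0.5,0.8,0,0,0],[0.5,0.8,0,0,0]]]'
python3 -m jog '[[[0.5,0,0,0,0],[0.5,0,0,0,0],[0.5,0,0,0,0],[0.5,0,0,0,0]]]'
python3 plan.py
python3 - <<'E'
from h import *
from plan import bay
np.set_printoptions(precision=1,suppress=True)
f=np.load("pics/w7.npz"); s=dict(position=f["pos"],tool_rot=f["rot"]); K,T=cam("wrist",s); C=cloud(K,T,f["d"])
g=(f["d"]>0)&(C[...,2]>.10)&(C[...,2]<.13); b=bay(C)*1000; g[:90]=0; g[320:]=0; g&=abs(b[...,0]+150)<25
for y in(90,60,30,-20,-60,-80):
    m=g&(abs(b[...,1]-y)<8)&(C[...,2]>.11); print("leaf at y",y,"x",np.median(b[m][:,0]) if m.any() else None,"z",np.median(C[m][:,2])*1000 if m.any() else None)
m=(abs(b[...,0]+150)<14)&(abs(b[...,1]-107)<14)&(C[...,2]>.09)&(C[...,2]<.125); print("knuckle rim z",np.percentile(C[m][:,2]*1000,[50,75,95]),"(hung 108)")
for n in("top","scene"):
    s,im,d=shot(n,n+"F"); C=cloud(*cam(n),d); b=bay(C)*1000
    m=(d>0)&(abs(b[...,0]+150)<30)&(b[...,1]<90)&(b[...,1]>-110)&(C[...,2]>.108)&(C[...,2]<.13); print(n,"gate rect (bay mm)",cv2.minAreaRect(b[m].astype(np.float32)),"z",np.median(C[m][:,2])*1000)
    a=np.load(f"pics/{n}0.npz")["im"]
    cv2.imwrite(f"pics/{n}F2.png",cv2.hconcat([a[:,:,::-1],im[:,:,::-1]])[:, :] if 0 else im[:,:,::-1])
E
```

```text
time: 48.05
position: [0.3661, 0.5407, 0.2627]
tool_rot: [2.284, 2.156, -0.004]
ft_force: [0.2, 0.4, -0.4]
grip_width: 0.5
time: 48.55
position: [0.3668, 0.5395, 0.265]
tool_rot: [2.285, 2.156, 0.001]
ft_force: [0.0, 0.3, 1.0]
grip_width: 0.5
t 48.55 TCP bay [-151.2  254.9] z 265.0 yaw err -90.04 deg grip 0.500 F [0.  0.3 1. ]
top
   -73.3 -48.1 66.8 478.0
   -73.1 46.5 66.8 483.0
   -1.8 -48.3 66.4 458.0
   -1.0 46.8 66.9 466.0
   70.2 -48.3 67.6 444.0
   70.6 47.0 68.0 453.0
scene
   -74.3 -45.6 68.0 251.0
   -73.8 50.0 67.0 239.0
   -1.8 50.4 66.8 256.0
   -1.5 -46.2 66.9 257.0
   70.2 -46.2 66.4 273.0
   70.3 50.8 68.2 266.0
leaf at y 90 x -151.74701450765605 z 116.75692643400745
leaf at y 60 x -151.7368019112577 z 116.1824578765246
leaf at y 30 x -151.73050101493982 z 115.59892561687867
leaf at y -20 x -151.71480869822176 z 114.37673371634551
leaf at y -60 x -151.7042043139703 z 113.60880084291117
leaf at y -80 x None z None
knuckle rim z [107.5 108.5 110.3] (hung 108)
top gate rect (bay mm) ((-150.24928283691406, -3.4263381958007812), (186.22726440429688, 14.364204406738281), 89.52363586425781) z 114.90188381097055
scene gate rect (bay mm) ((-151.18797302246094, -3.903289794921875), (187.10081481933594, 19.402097702026367), 89.70982360839844) z 113.46747122347433
```

View pics/sceneF.png

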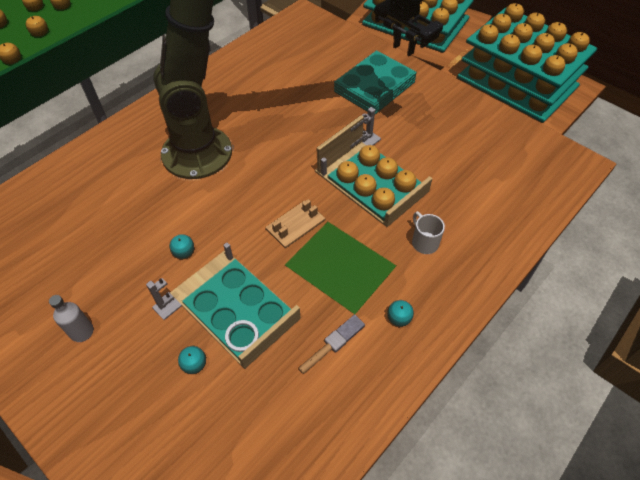

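View pics/topF.png

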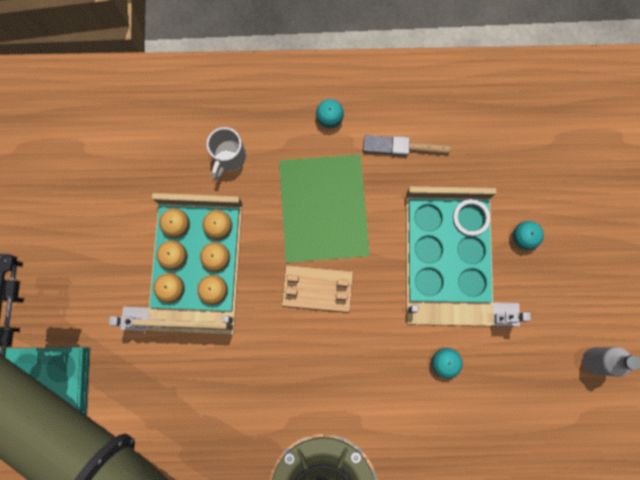

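```bash
python3 -c "
from bench import job,get_state; print(get_state()['time']); print(job.close_job())"
```

```text
48.75
the job is handed in; nothing more can be done
None
```

All five loose pears are in the left bay's tray with the packed one. The gate hangs shut on that bay's pins, and the job was handed in at 48.75 s. It reported no verdict.

**Pears:** Both fixed cameras show six pears within about 4 mm of their pocket centres. Their tops read 66–68 mm, which fits a seated pear, because pears on the felt read about 3 mm high too.

**Gate:** It stands at bay x of about -150 to -152 mm, square to within 0.5°. The upper knuckle's rim is at about 108 mm, the fully hung height, with the pin showing through its bore. I did not see the lower knuckle on its pin after hanging; both are fixed to the same leaf. The free end is in front of the keeper and sags about 3 mm, likely from play in the hinges.

**Left alone:** The ring, brush and mug look unmoved in the last pictures. The arm is clear of everything.

**What went wrong:**
- My first grasp of the gate missed because I lifted before the jaws had closed. The gate stayed in its stand and the second grasp held.
- One pear was set down with a wrist force of about 27 N, within the 120 N limit, so I placed the remaining two slightly higher.

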